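Load a bushing hanger onto the gravity rail

TASK

Take the roller hanger with its bushing from the bench and hook it over the upper (loading) end of the sloping rail, lowering it gently until both rollers sit on the bar while you still hold it. Push it along the bar, rollers bearing on it and without forcing, through the spring gate, and let go as soon as it is past the gate, in the upper half of the rail, so that it rolls down to the stop by itself and hangs there with the gate closed behind it. Leave the other things on the bench where they are.

Things in the scene. Friction and masses are not known exactly. Their poses are not given: they have to be found in the camera images.
- carrier_tab (a point): Centre of the grip tab of the loose roller hanger (0.4-0.65 kg): an upright aluminium block 32 mm (x) by 14 (y) by 50 (z) on its very top. The hanger starts standing on the bench, tab centre 171 mm up. Axes: z up; x its direction of travel, must point downhill on the rail; y towards its neck plate. A cover plate lies under the tab (top 25 mm below its centre, y -11 to +25 mm).
- carrier_seat (a point): Point of the hanger midway between its two rollers' treads, 57 mm below the tab centre; same axes. It lies on the bar's top when seated. Grooved rollers in tandem at x -22 and +22 mm, axles along y, tread radius 8, 15 mm wide; bevelled flanges of radius 14, out to y +-12 mm, centre it on the bar if set down within 4 mm sideways. Rollers reach 36 mm ahead of and behind this point.
- carrier_neck (a point): Centre of the hanger's neck plate (44 mm in x, 6 mm thick, 98 mm tall), 22 mm to +y of its middle, 97 mm above its foot. Seen along x the hanger is a C open to -y: rollers on top, neck at +y, a lower plate with its top 58 mm below the treads. Under that a steel bushing, 54 mm across, ends 114 mm below the treads.
- stand: Rail stand fixed to the bench. Origin on the bench under the middle of the rail; x level, along the rail downhill; z up; y towards the open side. Base plate (12 mm high, x +-210, y -135 to -35 mm) and two 20 mm posts (x -150 and +130, y -88 mm, up to 237 mm high) are on the -y side. 6 mm brackets reach under the bar from there, so the hanger goes on with its neck on the +y side.
- under_loading (a point): Point on the bench straight under the loading place (155 mm up the bar from its middle, +-10 mm); axes as the stand. The rail is an aluminium bar 10 mm wide, 12 deep, 400 long, sloping 9 degrees down to +x. Its top is nominally 209 mm above this point, 185 at its middle, but is clamped up to 10 mm higher or lower (square to the bar): feel for it. On rubber pads, it yields 1 mm per 16 N.
- under_stop (a point): Point on the bench straight under the stop face, a 30 mm wide plate standing 32 mm above the bar, 195 mm down the bar from its middle. A hanger at the stop has its centre 36 mm short of it (159 mm from the middle). Released past the gate it gets there in 2 s or so.
- gate (a joint): Angle of the spring gate, a level steel arm 64 mm long, 8 mm thick, 10 mm above the bar's top. 0 = closed, across the bar; swings downhill to 1.2 rad, springs shut. A roller's flange pushed along the bar turns it aside with 2 to 5 N, each roller to about 0.55 rad; the hanger's weight alone does not open it. It is shut behind the hanger once the hanger's centre is 35 mm or less uphill of the bar's middle.
- gate_pivot (a point): Pivot of the gate arm: 70 mm to the -y side of the bar's centre line and 100 mm up the bar from its middle.
- bushing_a: Loose steel bushing standing on the bench, 54 mm across, 48 mm tall, origin at its underside; a bystander.
- bushing_b: A second such loose bushing, a bystander.
- collar: Loose steel ring 52 mm across, 16 mm tall, origin at its underside; a bystander.
- wrench: Loose wrench lying on the bench; a bystander.
- hammer: Loose hammer lying on the bench; a bystander.
Things that resemble listed ones, but are neither listed nor needed, are in the scene too. Leave any green or yellow look-alike of the part that bears carrier_tab alone.

How it is judged:
By the outcome, as a careful person would: the job done as asked, in the order asked, and still so for the second after the job is handed in, with the robot touching nothing.
It also fails if it takes over 66 s, if anything falls off the work surface, if the arm or the gripper's body presses on something with over 40 N, if the wrist force passes 120 N, or if a joint passes its speed limit or range.

ROBOT

A 7-joint arm with a two-finger parallel gripper is mounted at the origin on the work surface. World frame = base frame: x ahead of the robot, y to its left, z up, the work surface at z = 0. Lengths are in m, angles in rad, forces in N, time in s.
With the tool pointing down it reaches from about 0.425 to 0.95 m from the base axis. Payload 4.7 kg.
Tool frame: the origin (TCP) lies on the centre line of the jaws, within the pads' length; the fingertips stand robot.nose_length ahead of it and the grasp point (between the pads) lies 8 mm behind it (robot.nose_length is the distance from the TCP to the fingertips, in m); z points along the fingers, x is the direction in which the jaws open and shut, and the axes are right-handed (so a half turn about z gives the same grasp; the last joint's range is limited). The gripper opens to 85 mm and grips with 20 to 120 N. Pads are 22 mm wide; open, the fingers measure 114 mm over their backs; the gripper's body (76 mm by 85 mm) begins 54 mm behind the grasp point. The pads swing forward as they close: fully open they stand 13 mm farther back than shut.
Start: joints at [-1.301, 0.469, -0.049, 1.532, 0.024, 1.141, -0.082], TCP at [0.199, 0.645, 0.242] pointing down, gripper open.
Joint ranges: [-2.59, 2.59], [-0.33, 1.99], [-1.39, 1.29], [0.1, 2.45], [-1.04, 4.18], [0.21, 1.99], [-2.66, 2.66]. Speed limits (rad/s): [2.57, 2.57, 3.14, 3.14, 3.14, 3.14, 3.14].

INTERFACE

Orientations are given as [roll, pitch, yaw] about the fixed x, y, z axes, in that order (R = Rz(yaw) Ry(pitch) Rx(roll)).
In Python, from plant import robot gives the robot as it stands. Calls block until the motion is done:
- robot.goto(position, orientation): joint-space move of the TCP to a pose.
- robot.move_straight(position, vel=0.15, attitude=None, contact_N=None): straight line of the TCP; attitude=None keeps the orientation; vel is the mean speed in m/s. With contact_N (N) it stops when the force on the tool has changed by that much, and returns True; else False.
- robot.move_joints(angles): joint-space move.
- robot.grip(opening, strength=None): opening from 0.0 (shut) to 1.0 (fully open); strength is the grip in N (None keeps the last); returns when the fingers have stopped.
- robot.sleep(seconds).
- robot.inverse_kinematics(position, orientation): joint angles nearest the present ones, or None.
- robot.sense(): the state.
- robot.grab_frame(name): name is "scene" or "top" or "wrist"; returns a dict with "image" (480x640x3 uint8, red, green, blue), "range_z" (480x640 float32, m along the optical axis (not along the pixel's ray), 0 where there is no reading), "fx", "fy", "cx", "cy" (pixels), "dist_coeffs" ([k1, k2, p1, p2, k3] as OpenCV has them; the pictures are not rectified), "R" (3x3) and "t" (3): a world point X has camera coordinates R X + t. Camera axes: x right, y down, z forward; pixel columns grow to the right and rows downward; lengths in m; the calibration is good to about 2 mm. A picture is of the moment at which its call begins.
A pose or a line that the arm cannot do raises robot.IKError and nothing moves.
- robot.close_job(): hands the job in, once; it reports no verdict.
The state is a dict: "t": time; "joint_pos": joint angles; "joint_velocities": joint speeds; "effort": joint torques, N m; "tcp_pos": TCP position; "tcp_rot": TCP orientation; "wrist_force": force on the tool from outside, world axes, zero at the start; "torque": the same for the moment, N m; "opening": opening from 0.0 (shut) to 1.0 (fully open).
Only numpy, scipy, OpenCV 4.12 (cv2) and the standard library are available. Lean on these libraries where they do the work, as an engineer would, in place of code of your own. Each camera call takes 0.05 s, during which the arm holds its last target.

## Working session

There is one attempt and no reset: what is moved stays moved. The work goes in short steps, each a Python script; the robot and the scene stay as the last script left them, time stands still between calls to the robot, and variables do not carry over. Pictures are saved under pics/ and viewed, and the job is handed in when it is done.

```bash
ls; mkdir -p pics; cat > h.py <<'E'
import numpy as np, cv2, pickle
from plant import robot
def snap(name, fn):
    f=robot.grab_frame(name); cv2.imwrite('pics/'+fn+'.png', f['image'][:,:,::-1]); pickle.dump(f,open('pics/'+fn+'.pkl','wb')); return f
def K(f): return np.array([[f['fx'],0,f['cx']],[0,f['fy'],f['cy']],[0,0,1.]])
def px2w(f,u,v,z=None):
    n=cv2.undistortPoints(np.array([[[u,v]]],float),K(f),np.array(f['dist_coeffs'],float))[0,0]
    R=np.array(f['R']);t=np.array(f['t']); ray=R.T@np.array([n[0],n[1],1]); c=-R.T@t
    if z is None:
        return c+ray*float(f['range_z'][int(round(v)),int(round(u))])
    return c+ray*(z-c[2])/ray[2]
def cloud(f):
    v,u=np.mgrid[0:480,0:640]; n=cv2.undistortPoints(np.stack([u.ravel(),v.ravel()],1)[:,None].astype(float),K(f),np.array(f['dist_coeffs'],float))[:,0]
    d=f['range_z'].ravel().astype(float); P=np.c_[n*d[:,None],d]
    W=(P-np.array(f['t']))@np.array(f['R']); W[d==0]=np.nan
    return W.reshape(480,640,3)
def w2px(f,X):
    r,_=cv2.Rodrigues(np.array(f['R'],float)); p,_=cv2.projectPoints(np.array(X,float).reshape(-1,1,3),r,np.array(f['t'],float),K(f),np.array(f['dist_coeffs'],float)); return p[:,0]
def st():
    s=robot.sense(); print({k:np.round(s[k],4).tolist() for k in ('t','tcp_pos','tcp_rot','wrist_force','torque','opening','joint_pos')}); return s
E
python3 - <<'E'
from h import *
print(robot.nose_length); st()
for n in ('scene','top','wrist'):
    f=snap(n,n+'0'); print(n,-np.array(f['R']).T@np.array(f['t']))
E
```

```text
pics
0.011
{'t': 0.0, 'tcp_pos': [0.1985, 0.6446, 0.2413], 'tcp_rot': [3.1415, 0.0019, 1.272], 'wrist_force': [-0.0944, 0.7485, -0.0998], 'torque': [0.0673, 0.0257, 0.0382], 'opening': 0.999, 'joint_pos': [-1.3009, 0.4695, -0.0486, 1.5337, 0.0241, 1.141, -0.0823]}
scene [1.05499727 0.84255204 0.86251882]
top [ 0.30371724 -0.08763563  1.29216789]
wrist [0.12810878 0.66666939 0.37379058]
```

View pics/scene0.png

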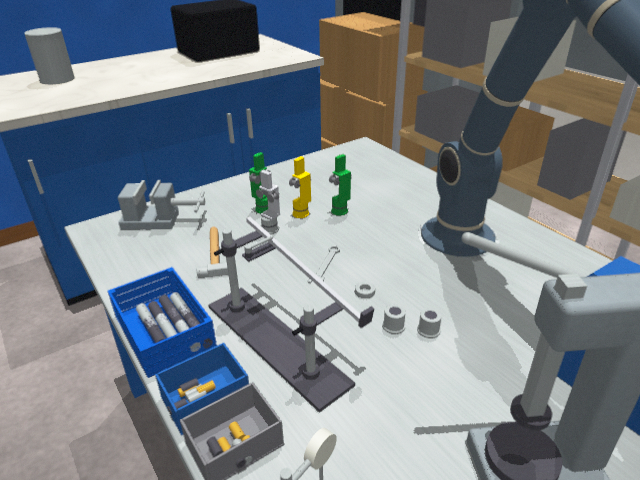

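View pics/top0.png

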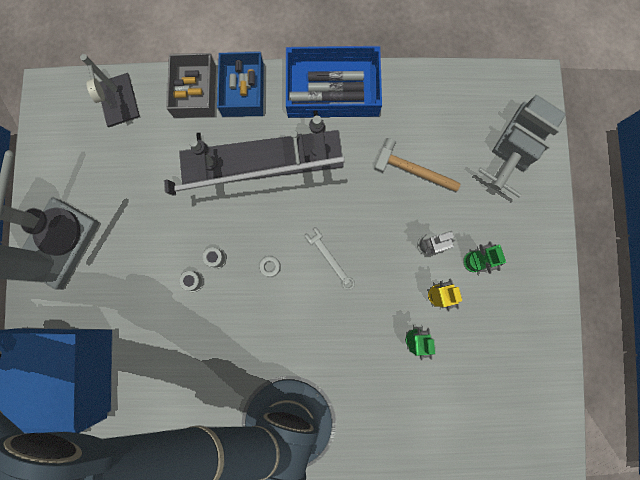

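View pics/wrist0.png

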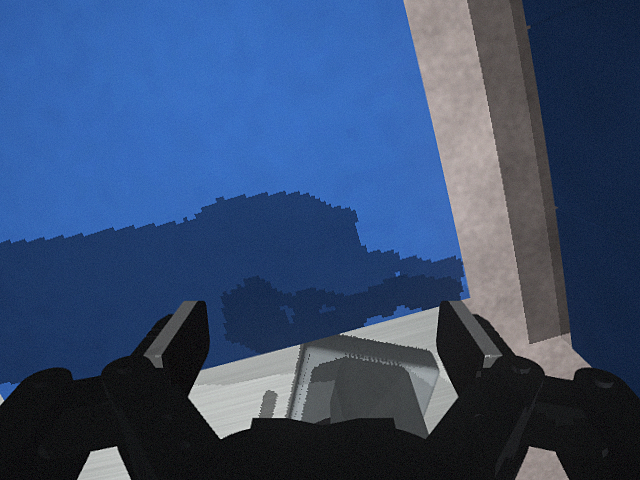

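```bash
python3 - <<'E'
import pickle
from h import *
f=pickle.load(open('pics/top0.pkl','rb')); g=pickle.load(open('pics/scene0.pkl','rb'))
a=cv2.resize(f['image'][215:275,400:520],None,fx=6,fy=6,interpolation=cv2.INTER_CUBIC)
cv2.imwrite('pics/z1.png',a[:,:,::-1])
b=cv2.resize(g['image'][150:245,230:360],None,fx=6,fy=6,interpolation=cv2.INTER_CUBIC)
cv2.imwrite('pics/z2.png',b[:,:,::-1])
c=cv2.resize(f['image'][105:215,155:355],None,fx=4,fy=4,interpolation=cv2.INTER_CUBIC)
cv2.imwrite('pics/z3.png',c[:,:,::-1])
W=cloud(f)
Z=(np.nan_to_num(W[215:275,400:520,2])/0.22*255).clip(0,255).astype(np.uint8)
cv2.imwrite('pics/z4.png',cv2.applyColorMap(cv2.resize(Z,None,fx=6,fy=6,interpolation=cv2.INTER_NEAREST),cv2.COLORMAP_JET))
E
```

```text
(no output)
```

View pics/z1.png

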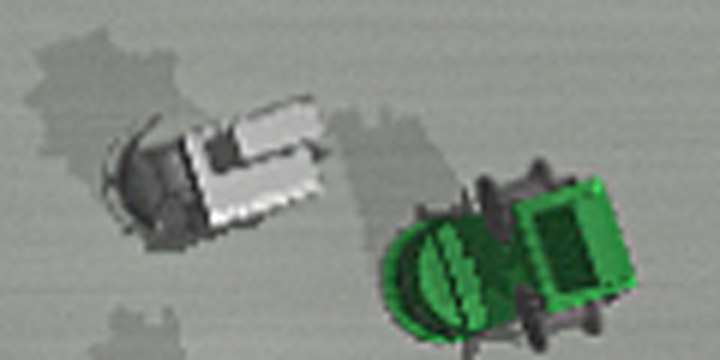

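View pics/z2.png

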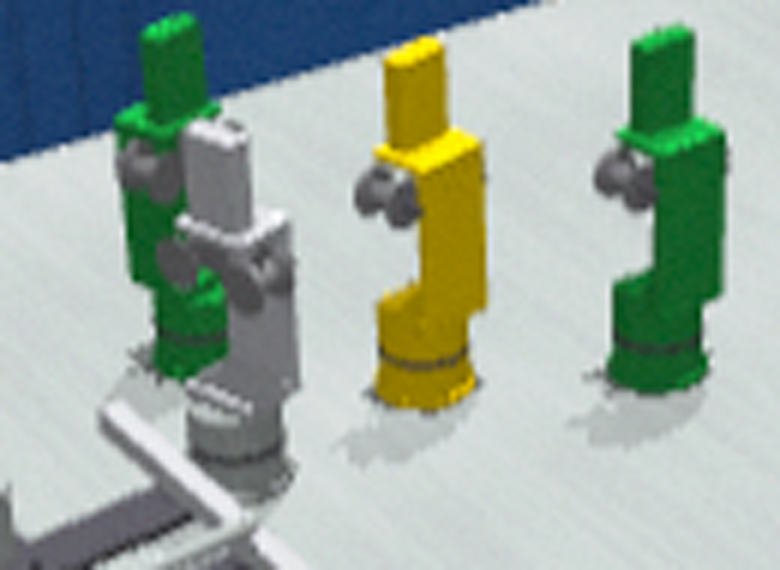

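View pics/z3.png

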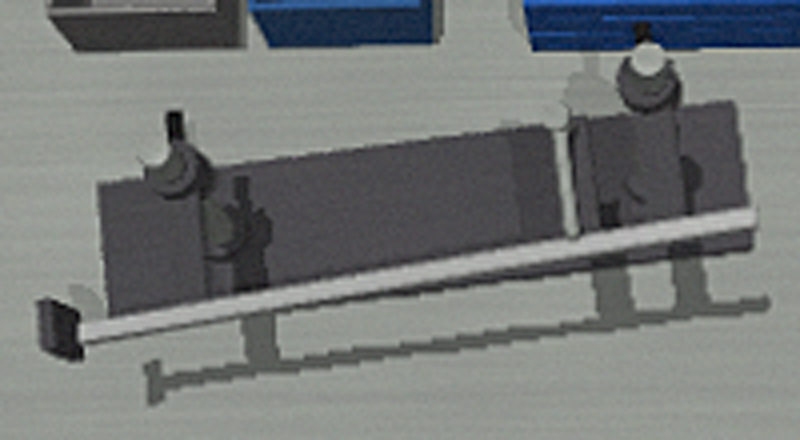

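View pics/z4.png

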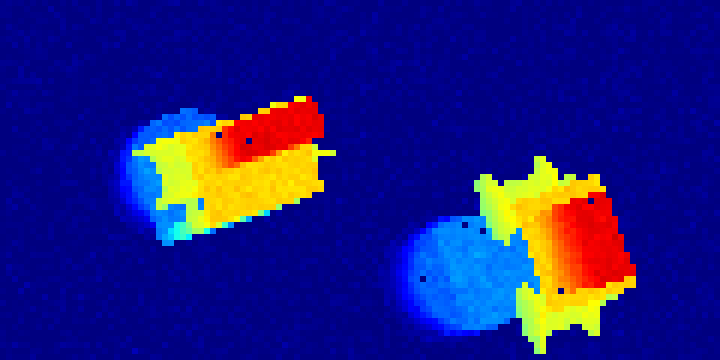

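```bash
python3 - <<'E'
import pickle
from h import *
f=pickle.load(open('pics/top0.pkl','rb')); g=pickle.load(open('pics/scene0.pkl','rb'))
W=cloud(f);G=cloud(g)
# tab top
P=W[215:275,400:480].reshape(-1,3); T=P[(P[:,2]>0.188)]
print('tab',len(T),T.mean(0)); r=cv2.minAreaRect((T[:,:2]*1000).astype(np.float32)); print(r)
C=P[(P[:,2]>0.138)&(P[:,2]<0.152)]; print('cover',len(C),C.mean(0),cv2.minAreaRect((C[:,:2]*1000).astype(np.float32)))
c0=T[:,:2].mean(0)
Q=G.reshape(-1,3); I=np.arange(len(Q))
m=(np.linalg.norm(Q[:,:2]-c0,axis=1)<0.06)&(Q[:,2]>0.15)
print('scene tab',m.sum(),Q[m].mean(0),Q[m].min(0),Q[m].max(0))
mt=m&(Q[:,2]>0.192);print(cv2.minAreaRect((Q[mt][:,:2]*1000).astype(np.float32)))
# look in scene: any points near base ring
for name,Wd,n in(('top',W,f),('scene',G,g)):
    im=n['image'].astype(int)
    mask=(im.min(2)>170)&(Wd[:,:,2]>0.13)&(Wd[:,:,2]<0.245)&(Wd[:,:,0]>0.3)&(Wd[:,:,0]<0.75)&(Wd[:,:,1]<0.35)&(Wd[:,:,1]>-0.22)
    p=Wd[mask]; print(name,mask.sum(),p.min(0),p.max(0))
    v=np.argwhere(mask); print(v.min(0),v.max(0))
    # robust line
    l=cv2.fitLine(p.astype(np.float32),cv2.DIST_HUBER,0,1e-3,1e-3).ravel(); d,c=l[:3],l[3:]
    for it in range(4):
        e=np.linalg.norm(np.cross(p-c,d),axis=1); q=p[e<0.009]; l=cv2.fitLine(q.astype(np.float32),cv2.DIST_HUBER,0,1e-3,1e-3).ravel(); d,c=l[:3],l[3:]
    s=(q-c)@d
    print(len(q),'d',d,'c',c,'ends',c+d*s.min(),c+d*s.max(),np.ptp(s),'pitch',np.degrees(np.arcsin(d[2])),'yaw',np.degrees(np.arctan2(d[1],d[0])))
E
```

```text
tab 102 [ 0.43588873 -0.35574765  0.19667944]
((436.1820373535156, -356.2073669433594), (13.853404998779297, 32.808143615722656), 17.498157501220703)
cover 211 [ 0.42423969 -0.35663868  0.14671295] ((429.59259033203125, -358.1329345703125), (36.678829193115234, 46.78583908081055), 15.381141662597656)
scene tab 208 [ 0.43864995 -0.35238335  0.1760149 ] [ 0.40986723 -0.37546936  0.15000157] [ 0.45297787 -0.33671843  0.20373415]
((439.2052307128906, -357.6537170410156), (17.846206665039062, 37.21013259887695), 16.47907257080078)
top 418 [ 0.55671258 -0.13532534  0.14888554] [0.6946022  0.24941642 0.23984565]
[116 175] [189 343]
413 d [-0.11436533  0.9810881  -0.15616228] c [0.58554006 0.03932449 0.18654996] ends [ 0.60590293 -0.13535933  0.21435483] [0.56105899 0.24933644 0.15312183] 0.3921113440494147 pitch -8.98421 yaw 96.64896
scene 768 [ 0.5452526  -0.13907488  0.1451163 ] [0.6978965  0.26038388 0.24204286]
[216 222] [333 373]
589 d [-0.11741159  0.9805373  -0.15735707] c [0.5823431  0.07109324 0.18433481] ends [ 0.60742284 -0.13835476  0.21794712] [0.56185671 0.24218089 0.15687859] 0.3880889105398142 pitch -9.053524 yaw 96.82821
```

```bash
cat >> h.py <<'E'
from scipy.spatial.transform import Rotation as Rot
def toolrpy(yaw,pitch=0.0):  # hanger x yaw, pitch = downhill tilt (rad)
    X=np.array([np.cos(yaw)*np.cos(pitch),np.sin(yaw)*np.cos(pitch),-np.sin(pitch)]); Y=np.array([-np.sin(yaw),np.cos(yaw),0]); Z=np.cross(X,Y)
    return Rot.from_matrix(np.c_[-Y,-X,-Z]).as_euler('xyz'), np.c_[X,Y,Z]
E
python3 - <<'E'
import pickle
from h import *
f=pickle.load(open('pics/top0.pkl','rb')); g=pickle.load(open('pics/scene0.pkl','rb'))
W=cloud(f);G=cloud(g)
# occupancy heights
for nm,A in(('top',W),('scene',G)):
  P=A.reshape(-1,3);P=P[~np.isnan(P[:,0])]
  for (x0,x1,y0,y1) in [(0.25,.40,-.42,-.30),(.38,.5,-.52,-.40),(.05,.45,.42,.75),(.45,.8,.42,.75),(.3,.55,-.25,.3),(.6,.75,-.2,.3)]:
    m=(P[:,0]>x0)&(P[:,0]<x1)&(P[:,1]>y0)&(P[:,1]<y1); 
    q=P[m]; h=q[q[:,2]>0.188]; print(nm,(x0,x1,y0,y1),np.round(np.percentile(q[:,2],99.5),3),np.round(h.mean(0),3) if len(h) else '')
# upper end of bar, project model candidates
d=np.array([-0.1165,0.9808,-0.1564]); d/=np.linalg.norm(d)
for n,img in(('top',f),('scene',g)):
  print(n,w2px(img,[[0.606,-0.1364,0.2155],[0.6055,-0.1314,0.2145]]))
a=cv2.resize(f['image'][145:175,320:360],None,fx=12,fy=12,interpolation=cv2.INTER_NEAREST)
b=cv2.resize(g['image'][205:260,235:290],None,fx=7,fy=7,interpolation=cv2.INTER_NEAREST)
h=max(a.shape[0],b.shape[0]); a=cv2.copyMakeBorder(a,0,h-a.shape[0],0,0,0); b=cv2.copyMakeBorder(b,0,h-b.shape[0],0,0,0)
cv2.imwrite('pics/z5.png',np.hstack([a,b])[:,:400+400][:,:,::-1]); 
r,_=toolrpy(np.radians(106.5)); print(r)
for p in [(0.437,-0.357,0.40),(0.437,-0.357,0.168)]: print(robot.inverse_kinematics(p,list(r)))
for yaw,s in((96.7,-155),(96.7,-20)):
  r,H=toolrpy(np.radians(yaw),np.radians(9)); M=np.array([.583,.060,.184])
  for up,lat in((0.06,0.09),(0,0),(.0,.09)):
    p=M+H@np.array([s/1000,lat,up+0.06]); print(yaw,s,p,robot.inverse_kinematics(list(p),list(r)))
E
```

```text
top (0.25, 0.4, -0.42, -0.3) 0.199 [ 0.31  -0.374  0.197]
top (0.38, 0.5, -0.52, -0.4) 0.199 [ 0.395 -0.472  0.196]
top (0.05, 0.45, 0.42, 0.75) 0.243 [0.159 0.539 0.202]
top (0.45, 0.8, 0.42, 0.75) 0.462 [0.53  0.515 0.334]
top (0.3, 0.55, -0.25, 0.3) 0.052 
top (0.6, 0.75, -0.2, 0.3) 0.236 [ 0.649 -0.053  0.204]
scene (0.25, 0.4, -0.42, -0.3) 0.201 [ 0.315 -0.373  0.197]
scene (0.38, 0.5, -0.52, -0.4) 0.201 [ 0.399 -0.471  0.196]
scene (0.05, 0.45, 0.42, 0.75) 0.65 [0.386 0.61  0.321]
scene (0.45, 0.8, 0.42, 0.75) 0.464 [0.5   0.58  0.363]
scene (0.3, 0.55, -0.25, 0.3) 0.053 
scene (0.6, 0.75, -0.2, 0.3) 0.231 [ 0.652 -0.045  0.204]
top [[343.54248118 158.34055721]
 [341.22342557 158.71436185]]
scene [[248.3583359  217.42061121]
 [249.5662223  218.60048062]]
[3.14159265 0.         0.28797933]
[-0.11588761  0.24005503  0.91283978  1.60623573 -0.19242168  1.39010181
  1.10580402]
[ 0.06230934  0.43760331  0.72232682  1.91097585 -0.35847739  0.92487088
  1.24571989]
96.7 -155 [ 0.5092858  -0.08390261  0.32676994] [-0.6870114   0.13212295  0.76682029  1.85066178  0.068172    1.16638959
  0.16507988]
96.7 -155 [ 0.59976624 -0.08272421  0.26750864] [-0.52335823  0.36810579  0.68221249  1.73405029 -0.08646136  1.08060211
  0.27717235]
96.7 -155 [ 0.51038088 -0.09322458  0.26750864] [-0.64402848  0.20162382  0.76756132  1.93057819  0.0157321   1.02931582
  0.21988359]
96.7 -20 [0.49372917 0.04852471 0.30565129] [-0.76455881  0.12266846  0.54582639  1.8899927   0.10086855  1.16495349
 -0.14531331]
96.7 -20 [0.58420961 0.04970311 0.24638999] [-0.6523026   0.35015647  0.54135818  1.77494432 -0.02359469  1.06676221
 -0.00951026]
96.7 -20 [0.49482425 0.03920274 0.24638999] [-0.7272908   0.184259    0.54263094  1.97104633  0.07241057  1.02522687
 -0.11267028]
```

View pics/z5.png

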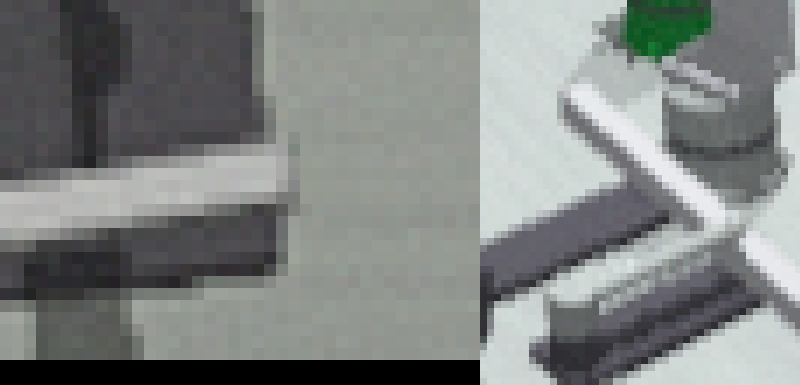

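```bash
python3 - <<'E'
from h import *
r,_=toolrpy(np.radians(106.5)); r=list(r)
s=robot.sense()
robot.move_straight([0.24,0.56,0.40],vel=0.25)
robot.goto([0.5,0.0,0.42],[3.14159,0,0.12])
robot.goto([0.437,-0.357,0.30],r)
robot.grip(0.5,80)
f=snap('wrist','w1'); snap('top','t1')
st()
E
```

```text
{'t': 5.2583, 'tcp_pos': [0.437, -0.357, 0.3], 'tcp_rot': [3.1416, -0.0, 0.288], 'wrist_force': [-0.0924, 0.4809, 0.3272], 'torque': [0.0059, 0.0061, -0.0053], 'opening': 0.4968, 'joint_pos': [-0.2483, 0.4113, 1.1677, 1.7698, -0.4009, 1.2293, 1.316]}
```

View pics/w1.png

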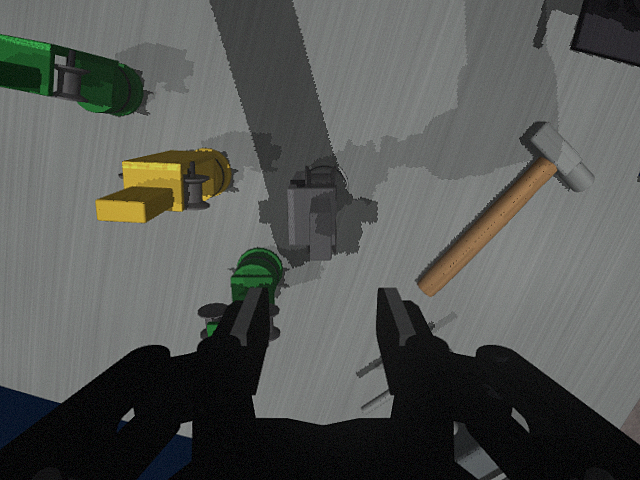

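```bash
python3 - <<'E'
import pickle
from h import *
f=pickle.load(open('pics/w1.pkl','rb')); W=cloud(f)
P=W[150:270,270:360].reshape(-1,3)
for lo,hi in((0.188,.21),(.138,.152)):
  T=P[(P[:,2]>lo)&(P[:,2]<hi)]; print(len(T),T.mean(0) if len(T) else '',cv2.minAreaRect((T[:,:2]*1000).astype(np.float32)) if len(T) else '')
E
```

```text
1137 [ 0.43440149 -0.35537998  0.19662175] ((434.6087646484375, -356.58282470703125), (13.8741455078125, 32.23152542114258), 16.66748046875)
1758 [ 0.4233215  -0.35658053  0.14690186] ((428.1410827636719, -358.3270263671875), (36.85618591308594, 45.050140380859375), 16.56293487548828)
```

```bash
python3 - <<'E'
from h import *
r,_=toolrpy(np.radians(106.6)); r=list(r)
p=[0.4351,-0.3566]
robot.move_straight(p+[0.22],vel=0.15,attitude=r)
c=robot.move_straight(p+[0.168],vel=0.08,contact_N=6); print('contact',c)
st()
if not c:
    robot.grip(0.0,90); st()
    robot.move_straight(p+[0.188],vel=0.06); st(); snap('wrist','w2'); snap('scene','s2')
E
```

```text
contact False
{'t': 6.7417, 'tcp_pos': [0.4351, -0.357, 0.1682], 'tcp_rot': [3.1411, -0.0, 0.2894], 'wrist_force': [0.381, -0.084, -0.12], 'torque': [0.049, 0.0284, -0.0062], 'opening': 0.503, 'joint_pos': [-0.1283, 0.5455, 1.0279, 1.9231, -0.5591, 0.992, 1.4467]}
{'t': 7.1083, 'tcp_pos': [0.4356, -0.357, 0.1686], 'tcp_rot': [3.1404, -0.0011, 0.29], 'wrist_force': [0.9116, -0.6371, 2.8525], 'torque': [0.0132, -0.0526, 0.0359], 'opening': 0.154, 'joint_pos': [-0.1287, 0.5447, 1.0279, 1.9226, -0.5592, 0.9919, 1.4468]}
{'t': 7.5917, 'tcp_pos': [0.4351, -0.3564, 0.1881], 'tcp_rot': [-3.1415, -0.0003, 0.2899], 'wrist_force': [-0.0838, 0.4171, -4.8069], 'torque': [0.0073, 0.0156, 0.0157], 'opening': 0.1544, 'joint_pos': [-0.1494, 0.522, 1.0531, 1.9053, -0.5314, 1.0267, 1.4253]}
```

View pics/w2.png

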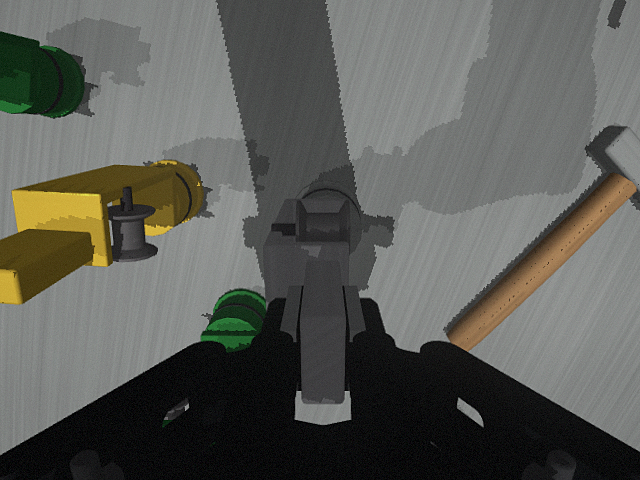

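View pics/s2.png

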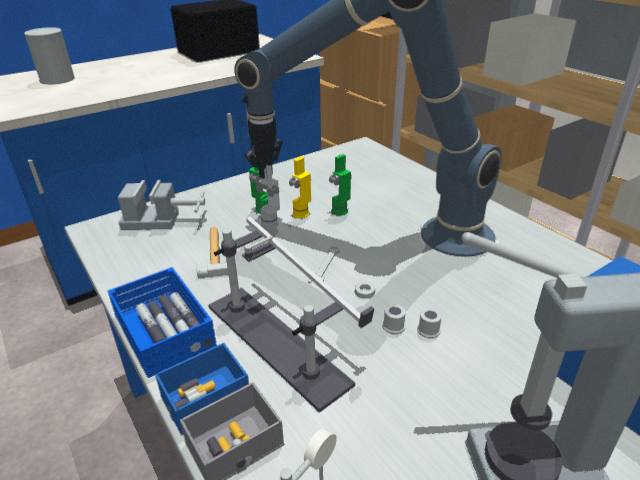

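```bash
cat >> h.py <<'E'
MID=np.array([0.5827,0.0597,0.1842]); YAW=np.radians(96.75); PIT=np.radians(9.0); SEAT=0.054
RR,H=toolrpy(YAW,PIT); RR=list(RR)
def tcp(s,lat=0,up=0): return list(MID+H@np.array([s,lat,up+SEAT]))
def fl():
    s=robot.sense(); F=H.T@np.array(s['wrist_force']); T=H.T@np.array(s['torque']); q=H.T@(np.array(s['tcp_pos'])-MID)-[0,0,SEAT]
    print('t %.2f'%s['t'],'F',np.round(F,2),'T',np.round(T,3),'pos mm',np.round(q*1000,2)); return F,T,q
E
python3 - <<'E'
from h import *
robot.move_straight([0.4351,-0.357,0.33],vel=0.2)
p=tcp(-.155,.10,.022); print(p)
robot.move_straight([p[0],p[1],p[2]+0.03],vel=0.2,attitude=RR)
robot.move_straight(p,vel=0.1)
st(); fl(); snap('wrist','w3'); snap('scene','s3'); snap('top','t3')
E
```

```text
[np.float64(0.4999897490558139), np.float64(-0.09227766078588004), np.float64(0.28351165596646627)]
{'t': 10.5167, 'tcp_pos': [0.4999, -0.093, 0.2836], 'tcp_rot': [2.984, 0.0002, 0.1165], 'wrist_force': [0.9771, 0.4685, -4.1583], 'torque': [0.3544, -0.0084, -0.019], 'opening': 0.1512, 'joint_pos': [-0.9932, 0.2602, 1.2166, 1.9411, -0.108, 1.0602, 0.3731]}
t 10.52 F [ 1.   -1.03 -4.05] T [-0.046 -0.351 -0.027] pos mm [-155.72  100.2    21.97]
```

View pics/w3.png

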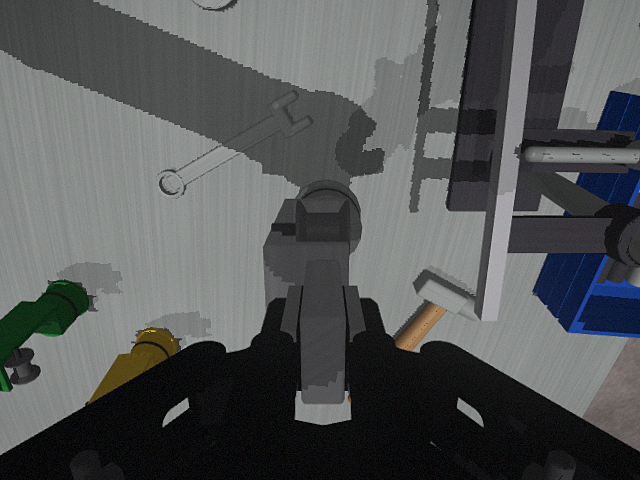

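View pics/s3.png

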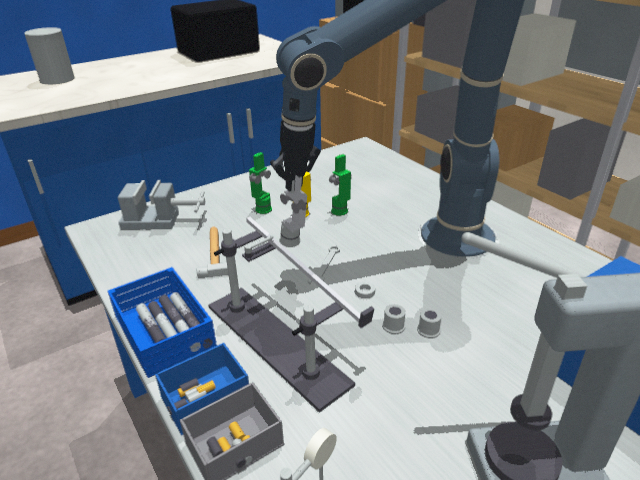

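```bash
python3 - <<'E'
import pickle
from h import *
f=pickle.load(open('pics/w3.pkl','rb')); W=cloud(f); im=f['image'].astype(int)
L=(W-MID)@H  # rail frame
m=(np.abs(L[...,1])<.02)&(np.abs(L[...,2])<.02)&(im.min(2)>150)
m[:, :470]=False; m[:, 545:]=False
p=L[m]; print(m.sum())
for a in np.arange(-.21,.0,.02):
    q=p[(p[:,0]>a)&(p[:,0]<a+.02)]
    if len(q): print(round(a,2),len(q),np.round(q.mean(0)*1000,1),np.round(np.percentile(q[:,1],[3,97])*1000,1),np.round(np.percentile(q[:,2],[5,50,95])*1000,1))
print(p[:,0].min())
# green excluded; top camera
for n in('top0','scene0'):
    f=pickle.load(open('pics/%s.pkl'%n,'rb')); L=(cloud(f)-MID)@H; im=f['image'].astype(int)
    m=(np.abs(L[...,1])<.012)&(np.abs(L[...,2])<.02)&(im.min(2)>(150 if n=='top0' else 215))&(np.abs(L[...,0])<.18); p=L[m]
    for a in np.arange(-.18,.18,.06):
        q=p[(p[:,0]>a)&(p[:,0]<a+.06)]; print(n,round(a,2),len(q),np.round(q.mean(0)*1000,1),np.round(np.percentile(q[:,1],[3,97])*1000,1))
E
```

```text
2155
-0.21 228 [-194.9    0.9   -0.5] [-3.5  5.6] [-1.5 -0.5  0.5]
-0.19 503 [-179.9    1.    -0.4] [-3.7  5.6] [-1.4 -0.4  0.6]
-0.17 533 [-159.9    1.    -0.5] [-3.5  5.5] [-1.5 -0.5  0.4]
-0.15 582 [-139.9    1.    -0.4] [-3.6  5.6] [-1.5 -0.4  0.6]
-0.13 263 [-125.5    0.7   -0.5] [-3.6  5.4] [-1.6 -0.5  0.4]
-0.11 30 [-98.7   1.3  -0.4] [-3.8  6. ] [-1.4 -0.3  0.3]
-0.09 10 [-79.8   3.   -0.3] [-3.8  5.9] [-1.1 -0.2  0.7]
-0.07 6 [-61.8   1.   -0.6] [-4.1  5.9] [-1.3 -0.5 -0.1]
-0.19998552005302422
top0 -0.18 107 [-149.7   -0.    -1.3] [-4.5  4.2]
top0 -0.12 98 [-91.   -0.3  -0.6] [-6.2  4.3]
top0 -0.06 93 [-30.4   0.1  -1.1] [-3.9  3.8]
top0 0.0 89 [29.7  0.2 -0.9] [-3.8  4.2]
top0 0.06 93 [89.8  0.2 -0.9] [-3.8  4.5]
top0 0.12 92 [150.    0.4  -0.7] [-4.   4.6]
scene0 -0.18 59 [-149.7   -1.     2.2] [-5.3  3.3]
scene0 -0.12 54 [-83.2  -0.5   2.2] [-5.9  3.6]
scene0 -0.06 75 [-29.5  -0.5   2.1] [-5.3  4.8]
scene0 0.0 86 [30.9 -0.3  1.9] [-5.2  5.4]
scene0 0.06 89 [90.9 -0.1  1.8] [-5.1  4.8]
scene0 0.12 105 [ 1.501e+02 -1.000e-01  1.800e+00] [-5.   4.3]
```

```bash
python3 - <<'E'
from h import *
c=robot.move_straight(tcp(-.155,.0005,.022),vel=0.08,contact_N=6); print('lat',c); fl()
if not c:
    c=robot.move_straight(tcp(-.155,.0005,.006),vel=0.03,contact_N=5); print('down1',c)
    robot.sleep(0.2); fl()
    if not c:
        c=robot.move_straight(tcp(-.155,.0005,-.010),vel=0.008,contact_N=2.0); print('down2',c); fl(); robot.sleep(0.2); fl()
snap('wrist','w4'); snap('scene','s4')
E
```

```text
lat False
t 12.06 F [ 0.9   0.65 -4.24] T [ 0.042 -0.353 -0.001] pos mm [-155.11    1.01   22.03]
down1 False
t 12.94 F [ 0.15 -0.33 -3.78] T [ 0.011 -0.415 -0.022] pos mm [-155.03    0.39    6.17]
down2 True
t 13.98 F [ 1.19 -0.64  3.58] T [-0.121 -0.224 -0.002] pos mm [-154.61    0.51   -1.44]
t 14.18 F [ 0.06 -1.46  6.58] T [-0.216 -0.199  0.057] pos mm [-154.22    0.5    -1.63]
```

View pics/w4.png

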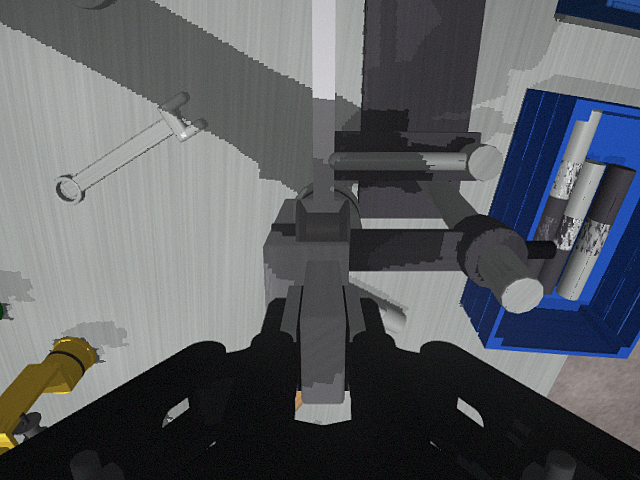

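View pics/s4.png

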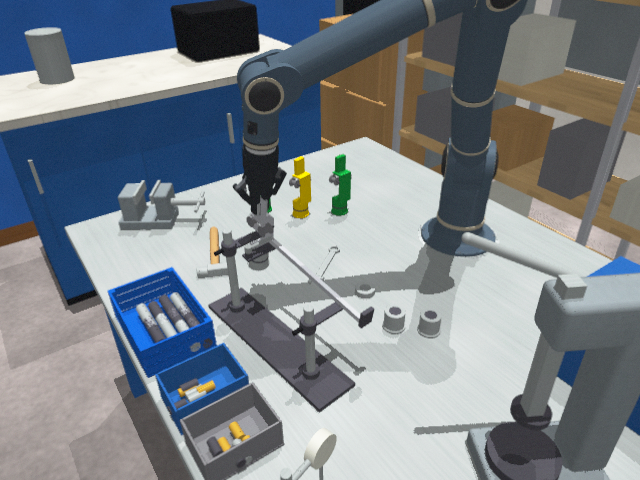

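```bash
cat >> h.py <<'E'
def rp(dp): return list(toolrpy(YAW,PIT+np.radians(dp))[0])
def tcpp(s,lat,up,dp):
    Hp=toolrpy(YAW,PIT+np.radians(dp))[1]; return list(MID+H@np.array([s,lat,up])+Hp@np.array([0,0,SEAT]))
def avg(n=8,pr=True,tag=''):
    A=[]
    for _ in range(n):
        s=robot.sense(); A.append(np.r_[H.T@np.array(s['wrist_force']),H.T@np.array(s['torque']),(H.T@(np.array(s['tcp_pos'])-MID)-[0,0,SEAT])*1000]); robot.sleep(0.02)
    a=np.mean(A,0)
    if pr: print(tag,'t %.2f'%s['t'],'F',np.round(a[:3],2),'T',np.round(a[3:6],3),'pos',np.round(a[6:],2))
    return a
E
python3 - <<'E'
from h import *
avg(tag='now')
z=-.0012
for dp in (0,0.6,1.2,0.6,0,-0.6,0):
    robot.move_straight(tcpp(-.1545,.0005,z,dp),vel=0.01,attitude=rp(dp)); robot.sleep(.15); avg(tag=dp)
E
```

```text
now t 14.40 F [ 0.15 -0.72  6.04] T [-0.202 -0.167 -0.03 ] pos [-154.2     0.5    -1.64]
0 t 15.05 F [ 1.22 -0.71  2.06] T [-0.099 -0.462 -0.021] pos [-154.28    0.51   -1.29]
0.6 t 15.58 F [1.45 0.14 2.08] T [-0.053 -0.614 -0.002] pos [-153.77    0.52   -1.22]
1.2 t 16.12 F [0.89 0.54 3.56] T [ 0.062 -0.597 -0.011] pos [-153.36    0.51   -1.14]
0.6 t 16.65 F [ 0.43 -0.37  2.01] T [-0.054 -0.429 -0.017] pos [-154.12    0.51   -1.23]
0 t 17.18 F [ 0.36 -0.39  1.5 ] T [-0.131 -0.282  0.028] pos [-154.58    0.5    -1.26]
-0.6 t 17.72 F [ 0.34 -0.6   1.67] T [-0.111 -0.137  0.015] pos [-155.2     0.47   -1.17]
0 t 18.25 F [ 0.85 -0.69  0.88] T [-0.159 -0.426 -0.027] pos [-154.25    0.49   -1.25]
```

```bash
python3 - <<'E'
from h import *
z=-.00135; lat=.0005; s=-.154
while s<-.0255:
    s=min(s+.010,-.025)
    c=robot.move_straight(tcpp(s,lat,z,0),vel=0.035,attitude=RR,contact_N=15)
    a=avg(4,tag='%.0f z%.2f'%(s*1e3,z*1e3))
    if c or abs(a[1])>10 or a[2]>12: print('STOP',c); break
    z+=np.clip((a[2]-2.5)/12e3*.5,-.0004,.0004)
snap('scene','s5'); snap('wrist','w5'); snap('top','t5')
E
```

```text
-144 z-1.35 t 18.77 F [ 1.3  -0.24  1.6 ] T [-0.043 -0.463 -0.01 ] pos [-143.51    0.5    -1.32]
-134 z-1.39 t 19.27 F [-1.84 -0.45  1.97] T [-0.016  0.222 -0.003] pos [-134.34    0.6    -1.32]
-124 z-1.41 t 19.77 F [-1.12  1.39  3.43] T [ 0.302  0.065 -0.045] pos [-123.12    0.67   -1.45]
-114 z-1.37 t 20.27 F [-0.5   1.57  3.02] T [ 0.422 -0.004 -0.004] pos [-113.02    0.64   -1.48]
-104 z-1.35 t 20.77 F [1.29 3.38 3.93] T [ 0.751 -0.529  0.299] pos [-102.19    0.78   -1.52]
-94 z-1.29 t 21.27 F [1.4  3.14 3.38] T [ 0.998 -0.57   0.154] pos [-92.92   0.82  -1.49]
-84 z-1.25 t 21.77 F [1.89 4.49 2.89] T [ 1.15  -0.531  0.056] pos [-83.17   0.76  -1.44]
-74 z-1.24 t 22.27 F [-0.69  0.46 -0.7 ] T [ 0.141 -0.072  0.019] pos [-73.58  -0.25  -1.16]
-64 z-1.37 t 22.77 F [ 0.41 -0.72  0.23] T [-0.183 -0.223  0.004] pos [-63.09   0.13  -1.22]
-54 z-1.46 t 23.27 F [3.05 3.37 3.78] T [ 0.812 -0.788 -0.083] pos [-52.46   1.1   -1.53]
-44 z-1.41 t 23.77 F [1.   5.06 4.42] T [ 1.229 -0.389 -0.082] pos [-43.5    1.    -1.57]
-34 z-1.33 t 24.27 F [1.4  3.43 2.08] T [ 0.86  -0.454 -0.019] pos [-33.04   0.24  -1.41]
-25 z-1.35 t 24.74 F [0.86 2.07 1.18] T [ 0.551 -0.42  -0.019] pos [-24.36   0.22  -1.33]
```

View pics/s5.png

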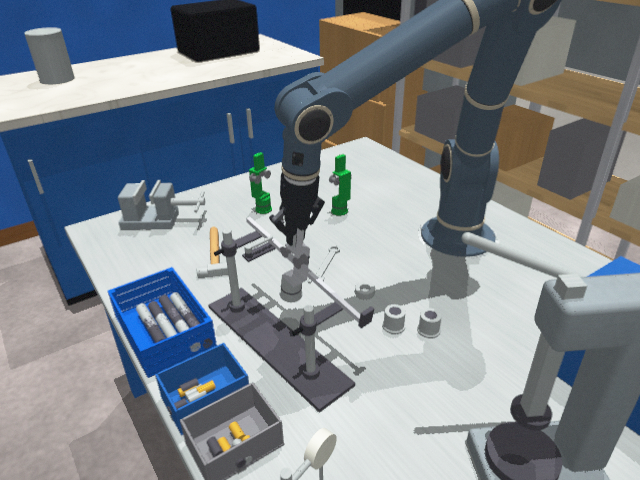

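View pics/t5.png

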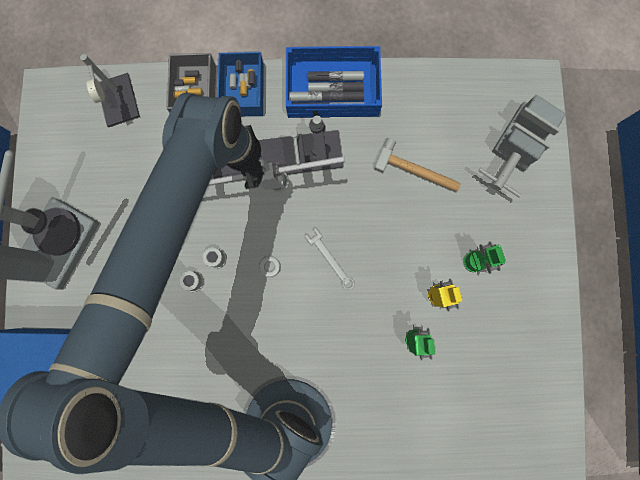

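```bash
python3 - <<'E'
from h import *
fl()
robot.grip(0.7); fl()
for i in range(3):
    robot.sleep(0.4); snap('scene','r%d'%i)
robot.sleep(1.2)
fl(); snap('scene','s6'); snap('top','t6')
E
```

```text
t 24.91 F [0.32 2.03 0.14] T [ 0.418 -0.411  0.013] pos mm [-24.97   0.27  -1.3 ]
t 25.42 F [-0.02  0.25 -0.11] T [-0.    -0.181  0.015] pos mm [-25.11   0.37  -1.3 ]
t 27.97 F [ 1.3  -0.65  0.46] T [ 0.008 -0.173 -0.031] pos mm [-24.99   0.51  -1.34]
```

View pics/s6.png

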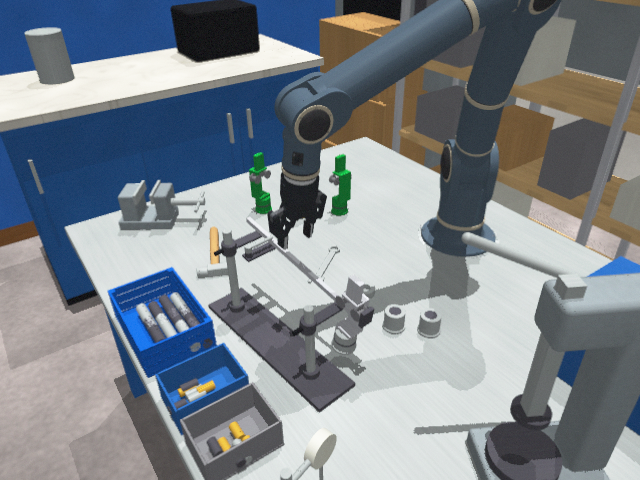

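The hanger rolled down to the stop. I'll retreat upward and check the final state.

```bash
python3 - <<'E'
from h import *
p=np.array(robot.sense()['tcp_pos']); robot.move_straight(list(p+[0,0,.12]),vel=0.15)
p=np.array(robot.sense()['tcp_pos']); robot.move_straight([0.45,-0.05,p[2]+.02],vel=0.2)
f=snap('scene','s7'); t=snap('top','t7'); st()
a=cv2.resize(f['image'][205:360,225:395],None,fx=4,fy=4,interpolation=cv2.INTER_CUBIC); cv2.imwrite('pics/z7.png',a[:599,:,::-1])
b=cv2.resize(t['image'][105:215,155:355],None,fx=4,fy=4,interpolation=cv2.INTER_CUBIC); cv2.imwrite('pics/z8.png',b[:,:,::-1])
for n,g in(('scene',f),('top',t)):
    L=(cloud(g)-MID)@H; m=(L[...,2]>.070)&(L[...,2]<.1)&(np.abs(L[...,1])<.04)&(L[...,0]>.08)&(L[...,0]<.21); print(n,m.sum(),L[m].mean(0) if m.any() else '')
E
```

```text
{'t': 30.1083, 'tcp_pos': [0.4504, -0.0495, 0.3791], 'tcp_rot': [2.9822, 0.0005, 0.118], 'wrist_force': [-0.5453, 0.4271, -0.4188], 'torque': [0.2048, 0.0332, -0.0092], 'opening': 0.7013, 'joint_pos': [-1.3176, -0.1707, 1.1161, 1.8898, 0.3197, 1.3539, -0.164]}
scene 164 [ 0.16015965 -0.00276051  0.07977318]
top 120 [0.15781949 0.00193473 0.07932832]
```

View pics/z7.png

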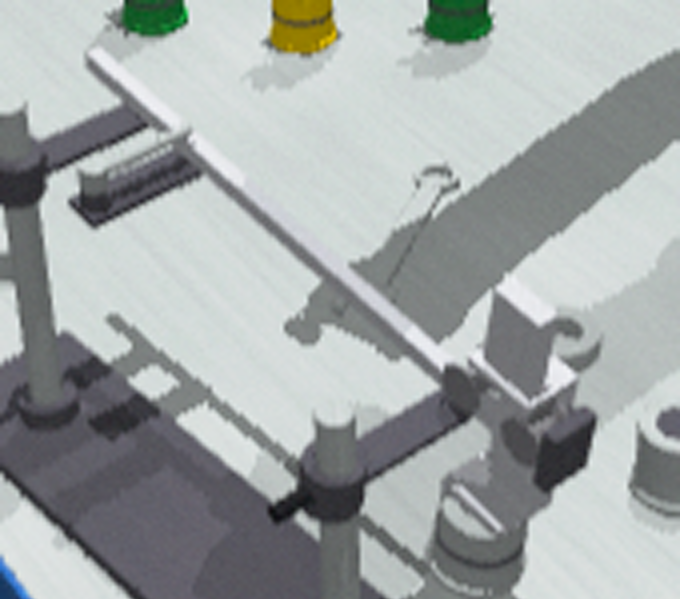

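View pics/t7.png

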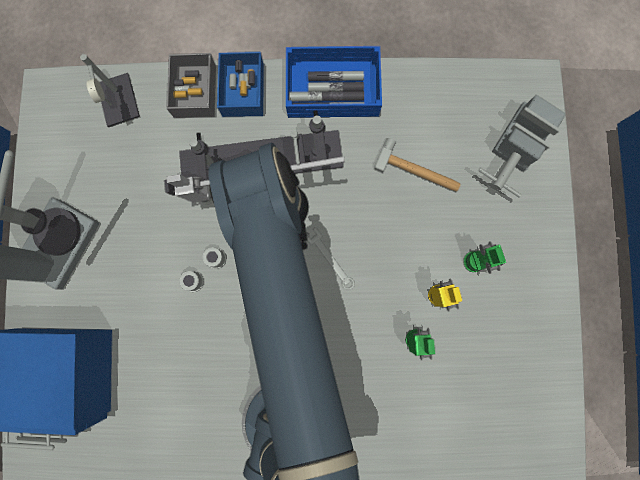

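The hanger hangs at s ≈ 159 mm, at the stop. The gate arm is closed across the bar (around (135,160) in the zoomed view) and the bystanders haven't moved. I'm handing in the job.

```bash
python3 - <<'E'
from h import *
robot.sleep(0.3); print(robot.close_job())
E
```

```text
the job is handed in; nothing more can be done
None
```

The hanger is on the rail, hanging at the stop with the gate shut behind it. I handed the job in at about 30 s of the 66 s allowed.

**Loading:** I gripped the silver hanger by its tab and brought it in from the open side, tilted to the 9° slope. I lowered it until the wrist force showed contact, then rocked it slightly. The forces indicated both rollers were bearing.

**Pushing and release:** I pushed it through the gate with the wrist force staying within about 5 N in each direction. I let go 25 mm uphill of the middle, and it rolled to the stop by itself.

**Last checks:**
- **Hanger position:** the tab was 160 mm (scene camera) and 158 mm (top camera) down the bar from the middle, against 159 mm expected at the stop.
- **Gate:** it looked closed across the bar in the scene picture.
- **Other items:** the bushings, hammer and look-alikes looked unmoved in the final pictures. The arm partly hid the wrench and covered the collar in the last top view, but the scene view showed both, and I saw no sign they had moved.
- **Robot:** the gripper was clear of everything, about 0.15 m from the rail.

**Disagreements:** the two fixed cameras differed by about 3 mm on the bar's height, which feeling for contact settled. They also differed by about 5 mm on the tab's sideways position at the end. I put that down to calibration and to side faces being in view, and did not check further.

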